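# Rock a tight plug-in filter module out of its sprung socket

### The job

The plug-in filter module is held tight in the socket on the sloped stand by a spring catch at each end. Work it free by rocking it from side to side, lifting one end past its catch and then the other, then draw it out; do not haul on it so hard that the socket itself is pulled well up off the stand. Set the module down gently, standing upright on its foot well inside the steel tray, let go, and leave the things lying around undisturbed.

Things in the scene. Friction and masses are not known exactly. Their poses are not given: they have to be found in the camera images.
- module: Loose plug-in filter module, about 0.35 kg, 112 mm high: ribbed aluminium box, black grip block on top. Origin: centre of the foot's underside; z up through the grip, y along its length, x through its thickness. Foot lip z 0-5 mm, 32 (x) x 64 (y); neck z 5-22, 32 x 48; flange z 22-30, 36 x 84; box z 30-64, 36 x 76; grip block z 64-112, 22 x 40. Starts seated, its z square to the deck.
- module_grip (a point): Middle of the module's black grip block, on its z axis 90 mm above the foot's underside; axes as the module. Good to grasp here across the block's 40 mm width (along y). Rocking the module takes about 20 N sideways (along y) here.
- lip_end_l (a point): Lower edge of the module's lip at its +y end, 32 mm from its origin. First rock: tip the module sideways (about its x) round one lip end, which stays on the socket floor, to about 15 degrees; when the other end has risen some 12 mm (11 degrees) its catch snaps in under it and keeps it up.
- lip_end_r (a point): The same edge at the -y end. Second rock: tip back round the raised end, now resting on its catch, until this end too has risen past its catch: the module is then level with the deck; go about 8 degrees beyond, then bring it level and draw it out along its z. Either end may be freed first.
- catch_top_l (a point): Inner tip of the flat top of the spring catch at the socket's +y end, 11.5 mm above the socket floor, 27 mm from its centre. The catch is a light-grey wedge, 28 mm wide, sloped underneath, hooked 5 mm over the lip; it springs outward when the lip is forced up (about 25 N at that end) and back in again below it.
- catch_top_r (a point): The same on the catch at the socket's -y end.
- stand: Fixed grey sheet-metal stand on four rubber feet, base 150 x 150 mm. Origin: its centre at bench level. Its deck slopes 25 degrees down towards its front (-x), so the deck's normal, along which the module comes out, is (-0.423, 0, 0.906) in the stand's frame. The seated module's top is about 170 mm above the bench.
- socket_floor (a point): Centre of the socket's inner floor, where the seated module's origin lies; z is the deck's normal, y along the socket's length. Socket: black, 120 mm long (y), 60 mm wide, walls 16 mm high, inside 35 mm wide; the lip has 1 mm of play at each end.
- socket (a joint): How far the socket is pulled up off the deck along its normal, in m: 0 down on the deck, stop at 0.016. Springs hold it down with 14 to 16 N; a single catch holds the module harder than that, so a straight pull lifts the socket instead of freeing the module. A few mm of lift do no harm; 0.010 is too far.
- tray: Fixed square steel tray on four 14 mm rubber feet, 170 x 170 mm outside, walls 4 mm thick; the top of its floor is 18 mm and its rim 36 mm above the origin, which is the centre of its underside at bench level; z up. Thin cables may pass beneath it.
- flux_jar: Small jar with a green lid, 46 mm diameter, 38 mm high, standing on the bench; origin at the centre of its underside. Leave alone.
- multimeter: Dark grey hand-held multimeter, 182 x 88 x 52 mm, lying on the bench; origin at the centre of its underside. Leave alone.
- solder_spool: Blue solder spool, 81 mm diameter, 40 mm high, on the bench; origin at the centre of its underside. Leave alone.

How it is judged (in metres and radians):
On the way, in this order (a step that is already met when the one before it is completed fails the run):
1. the module is rocked sideways: one end of its lip is over 9 mm above the socket floor while the other is still below 6 mm (((z of lip_end_l in the frame of socket_floor above 0.009 m and z of lip_end_r in the frame of socket_floor below 0.006 m) or (z of lip_end_r in the frame of socket_floor above 0.009 m and z of lip_end_l in the frame of socket_floor below 0.006 m))), for 0.1 s.
2. the module has come out of the socket: both ends of its lip are over 25 mm above the socket floor (z of each of lip_end_l, lip_end_r in the frame of socket_floor above 0.025 m), for 0.1 s.
At the end, for the whole second after the job is handed in: The module stands upright (within 0.12 rad) on its foot on the floor of the tray, its centre within 66 mm of the tray's centre along both sides of the tray, at rest; the socket is back down on the stand (below 3 mm) (x of module in the frame of tray between -0.066 and 0.066 m and y of module in the frame of tray between -0.066 and 0.066 m and z of module in the frame of tray between 0.013 and 0.024 m and angle between module's own z axis and vertical below 0.12 rad and linear speed of module below 0.02 m/s and value of joint socket below 0.003 m); the robot touches nothing.
It fails at once if the socket is pulled 10 mm or more up off the stand (value of joint socket above 0.01 m).
It fails at once if the module is dropped (moves faster than 0.6 m/s while the fingers do not touch it) (contact force between the fingers and module below 0.05 N and linear speed of module above 0.6 m/s).
It fails at once if a bystander is moved by more than 25 mm (distance of any of flux_jar, multimeter, solder_spool from where it was at the start of the episode above 0.025 m).
It also fails if it takes over 58 s, if anything falls off the work surface, if the arm or the gripper's body presses on something with over 40 N, if the wrist force passes 120 N, or if a joint passes its speed limit or range.

### The arm

A 6-joint arm with a two-finger parallel gripper is mounted at the origin on a cart in front of the work surface, level with it; the furniture and walls round the work are solid. World frame = base frame: x ahead of the robot, y to its left, z up, the work surface at z = 0. Lengths are in m, angles in degrees, forces in N, time in s.
With the tool pointing down it reaches from about 0.25 to 0.725 m from the base axis. Payload 9.7 kg.
Tool frame: the origin (TCP) lies at the centre of the arm's flange, where the gripper is bolted on; the fingertips stand bot.tips_ahead ahead of it and the grasp point (between the pads) lies 155 mm ahead of it (bot.tips_ahead is the distance from the TCP to the fingertips, in m); z points along the fingers, y is the line along which they close (so a half turn about z gives the same grasp; the last joint's range is limited). The gripper opens to 85 mm and grips with 20 to 120 N. Pads are 22 mm wide; open, the fingers measure 114 mm over their backs; the gripper's body (76 mm by 85 mm) begins 54 mm behind the grasp point. The pads swing forward as they close: fully open they stand 13 mm farther back than shut.
Start: joints at [-66.463, 4.979, 10.078, 95.1, 0, 90], TCP at [0.22, -0.504, 0.405] pointing down, gripper open.
Joint ranges: [-179.16, 179.16], [-48.56, 103.87], [-65.8, 70.77], [-126.05, 130.52], [-82.76, 87.17], [-180, 180]. Speed limits (degrees/s): [127.2, 127.2, 147.25, 180, 180, 180].

### API

Orientations are given as [roll, pitch, yaw] about the fixed x, y, z axes, in that order (R = Rz(yaw) Ry(pitch) Rx(roll)).
In Python, from workcell import bot gives the robot as it stands.
- The arm moves only by the tool drive_tool, never from a script. Its argument "plan" is a list of rows, each an object of numbers: "dx", "dy", "dz": the shift along the tool's x, y, z in m; "roll": the turn about the tool's z in rad; "hand": the finger opening in m, from 0 to 0.0854. In form: [{"dx": .., "dy": .., "dz": .., "roll": .., "hand": ..}, ...]. A call has 1 to 20 rows; each row is the pose to reach, as a shift and turn from the pose commanded when the call began, along the tool's axes at that moment; what a row does not reach only later rows make up. A row lasts 1/12 s, in which the tool goes at most 41.7 mm and 7.16 degrees, less where a joint would pass 70% of its speed; a pose out of reach is approached as far as the arm can. A call with a gripper value outside its range is refused whole. The fingers move at their own pace and stop on an object; "force" is the grip in N (left out, the last holds). Time passes only in rows, so rows that repeat a pose let the fingers close. It gives the time, the measured TCP pose, the force and the opening at its end, in the units of the state.
- bot.get_obs(): the state, without advancing time (a new reading comes with each control period).
- bot.camera(name): name is "scene" or "top" or "wrist"; returns a dict with "frame" (384x512x3 uint8, red, green, blue), "z_map" (384x512 float32, m along the optical axis (not along the pixel's ray), 0 where there is no reading), "mtx" (3x3 intrinsics, pixels), "k1" (the pictures are not rectified: a ray, as slopes to the right and down, at radius r is drawn at 1 + k1 r^2 times it, then the intrinsics apply), "R" (3x3) and "t" (3): a world point X has camera coordinates R X + t. Camera axes: x right, y down, z forward; pixel columns grow to the right and rows downward; lengths in m; the calibration is good to about 2 mm. A picture is of the moment at which its call begins.
- bot.job_done(): hands the job in, once; it reports no verdict.
The state is a dict: "time": time; "q": joint angles; "qd": joint speeds; "joint_efforts": joint torques, N m; "ee_pos": TCP position; "tcp_rot": TCP orientation; "wrist_force": force on the tool from outside, world axes, zero at the start; "torque": the same for the moment, N m; "opening": finger opening in m.
Only numpy, scipy, OpenCV 4.12 (cv2) and the standard library are available. Lean on these libraries where they do the work, as an engineer would, in place of code of your own. Each camera call takes 0.05 s, during which the arm holds its last target. There are 200 camera calls.

## Working session

There is one attempt and no reset: what is moved stays moved. The work goes in short steps, Python scripts to look and compute and a tool call to move; the robot and the scene stay as the last step left them, time stands still between calls to the robot, and variables do not carry over. Pictures are saved under pics/ and viewed, on a budget of 10 in all, crops included, one or two more only if the job needs it, and the job is handed in when it is done.

Besides the shell and the picture viewer there is one more tool, called after "Request:" as a command line: name --argument value ..., lists and objects as JSON in quotes. drive_tool: Moves the arm, as the interface text tells. Its arguments: {"type":"object","properties":{"plan":{"type":"array","items":{"type":"object","properties":{"dx":{"type":"number"},"dy":{"type":"number"},"dz":{"type":"number"},"roll":{"type":"number"},"hand":{"type":"number"}}}},"force":{"type":"number"}},"required":["plan"]}

```bash
mkdir -p pics; ls; cat > h.py <<'E'
import numpy as np, cv2
from workcell import bot
def pts(c):
    "world xyz per pixel (NaN where none)"
    h,w=c["z_map"].shape
    u,v=np.meshgrid(np.arange(w,dtype=np.float64),np.arange(h,dtype=np.float64))
    K=np.array(c["mtx"],float)
    n=cv2.undistortPoints(np.stack([u.ravel(),v.ravel()],1)[:,None],K,np.array([c["k1"],0,0,0],float))[:,0]
    z=c["z_map"].ravel().astype(float)
    P=np.c_[n[:,0]*z,n[:,1]*z,z]
    X=(P-np.array(c["t"]))@np.array(c["R"])
    X[z<=0]=np.nan
    return X.reshape(h,w,3)
E
python3 - <<'E'
from h import *
o=bot.get_obs();print(o, bot.tips_ahead)
for n in("scene","top"):
    c=bot.camera(n); np.savez(n+".npz",X=pts(c),f=c["frame"])
    cv2.imwrite(f"pics/{n}1.png",cv2.resize(c["frame"][...,::-1],(800,600),interpolation=cv2.INTER_CUBIC))
    print(n,c["k1"],-np.array(c["R"]).T@c["t"],(c["z_map"]>0).mean())
E
```

```text
pics
{'time': 0.0, 'q': array([-6.64624834e+01,  5.01078730e+00,  1.00334520e+01,  9.50999553e+01,
       -4.63793599e-04,  9.00001100e+01]), 'qd': array([ 0.00790092,  0.03689089,  0.02776713, -0.01324658, -0.01505657,
       -0.02823595]), 'joint_efforts': array([-1.51872533e-03, -5.20391607e+01,  4.64795423e+01,  1.65160076e-02,
       -1.60115428e-04, -3.38986251e-05]), 'ee_pos': array([ 0.2196394 , -0.50423515,  0.40397694]), 'tcp_rot': array([-1.79922709e+02,  4.63941601e-04,  2.35374072e+01]), 'wrist_force': array([ 0.56552696, -1.07829512, -0.721995  ]), 'torque': array([-0.01243128, -0.07101063,  0.03714733]), 'opening': 0.08529657595752839} 0.1734
scene -0.007446318256785302 [-0.46214436  0.64651195  1.24045018] 0.9958902994791666
top -0.12776354913135546 [0.2808946  0.12165178 1.8399219 ] 0.9959971110026041
```

View pics/scene1.png

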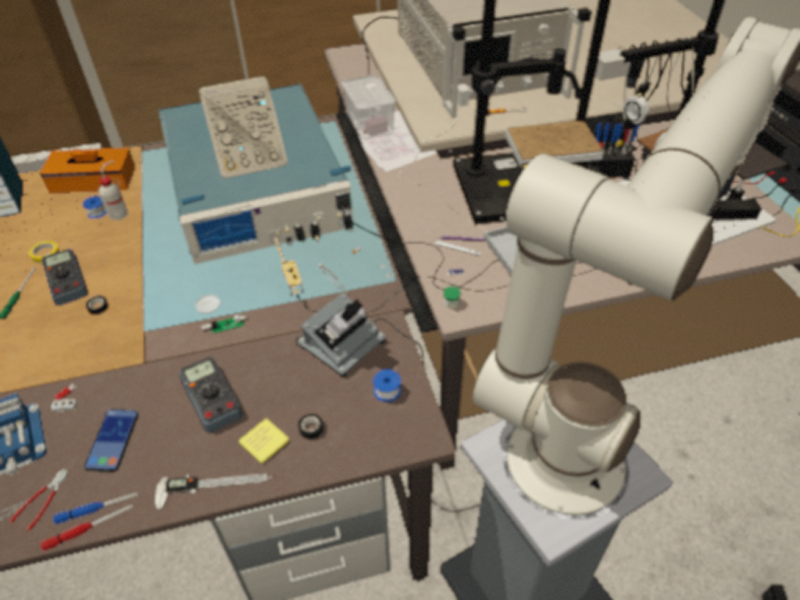

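View pics/top1.png

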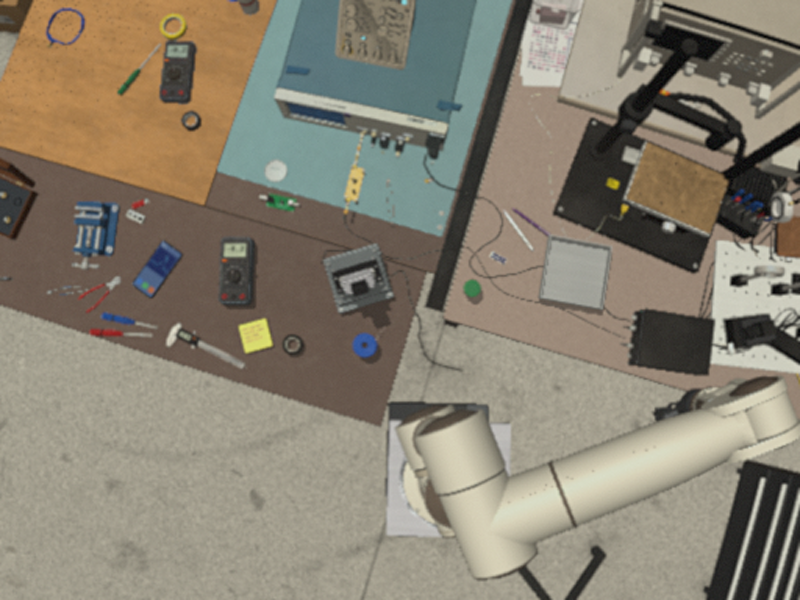

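The pictures show the stand at (358,280) in the top view, (342,335) in the scene view. In the top view the tray is at (575,273), the green jar at (473,288), the spool at (365,345) and the multimeter at (237,270). Next I'll measure the poses.

```bash
python3 - <<'E'
from h import *
T=np.load("top.npz");X=T["X"];S=np.load("scene.npz")["X"]
def at(u,v): return X[int(v*.64),int(u*.64)].round(3)
for n,p in dict(stand=(358,280),tray=(575,273),jar=(473,288),spool=(365,345),mm=(237,270),scope=(360,105)).items(): print(n,at(*p))
def near(A,c,r,z0,z1):
    P=A.reshape(-1,3);d=np.abs(P[:,:2]-c[:2]).max(1)<r
    return P[d&(P[:,2]>z0)&(P[:,2]<z1)]
tr=at(575,273)
for A in(X,S):
    P=near(A,tr,.13,.012,.05); print("tray",len(P),cv2.minAreaRect(P[:,:2].astype(np.float32)*1000), np.median(P[:,2]))
st=at(358,280)
for A in(X,S):
    P=near(A,st,.13,.025,.3); print("stand",len(P),P[:,2].max(),cv2.minAreaRect(P[:,:2].astype(np.float32)*1000))
    Q=P[P[:,2]>.135]; print(" top",len(Q),cv2.minAreaRect(Q[:,:2].astype(np.float32)*1000),Q.mean(0).round(4))
# anything tall in the work region
P=X.reshape(-1,3);
for z in(.05,.1,.2,.3):
    print(z,[ (int(a*100),int(b*100)) for a,b in np.unique((P[(P[:,2]>z)&(P[:,0]>.1)&(P[:,0]<.8)&(abs(P[:,1])<.6)][:,:2]*10).astype(int),axis=0)/10])
f=T["f"][130:230,195:305]; g=np.load("scene.npz")["f"][170:250,180:290]
c=np.hstack([cv2.resize(f,(400,364),interpolation=3),cv2.resize(g,(400,364),interpolation=3)]);cv2.imwrite("pics/crop1.png",c[...,::-1])
E
```

```text
stand [0.5   0.242 0.13 ]
tray [ 0.552 -0.325  0.017]
jar [ 0.5   -0.049  0.035]
spool [0.347 0.229 0.004]
mm [0.531 0.57  0.043]
scope [0.942 0.254 0.158]
tray 1826 ((553.5135498046875, -329.19793701171875), (255.98141479492188, 251.53282165527344), 0.19674605131149292) 0.020173232956810155
tray 381 ((590.6661376953125, -265.00445556640625), (89.583740234375, 218.43882751464844), 71.23905181884766) 0.01891354563970338
stand 1100 0.1766328187071111 ((482.859130859375, 238.79287719726562), (227.8937530517578, 143.16615295410156), 19.165443420410156)
 top 105 ((481.990478515625, 246.49224853515625), (48.64994812011719, 59.747901916503906), 14.374529838562012) [0.4794 0.2396 0.1587]
stand 1294 0.17441222505600565 ((479.2645263671875, 243.75265502929688), (214.11181640625, 144.00192260742188), 18.834228515625)
 top 102 ((469.8407287597656, 244.343017578125), (48.062015533447266, 28.766103744506836), 83.58683013916016) [0.4694 0.2455 0.1598]
0.05 [(10, -50), (10, -40), (10, -30), (10, -20), (10, -10), (10, 0), (10, 10), (20, -50), (20, -40), (20, -30), (20, 0), (30, -50), (30, -40), (30, 20), (40, -50), (40, -40), (40, 20), (40, 30), (40, 50), (50, -50), (50, 10), (50, 20), (50, 30), (50, 50), (60, -50), (60, -40), (60, -30), (60, -20), (70, -50), (70, -40), (70, -30), (70, -20), (70, 0), (70, 20)]
0.1 [(10, -50), (10, -40), (10, -30), (10, -20), (10, -10), (10, 0), (10, 10), (20, -50), (20, -40), (20, -30), (20, 0), (30, -50), (30, -40), (40, -50), (40, -40), (40, 20), (50, 20), (60, -50), (60, -40), (60, -30), (70, -50), (70, -40), (70, 0)]
0.2 [(10, -50), (10, -40), (10, -30), (10, -20), (10, -10), (10, 0), (10, 10), (20, -50), (20, -40), (20, -30), (20, 0)]
0.3 [(10, -50), (10, -40), (10, -30), (10, -20), (10, -10), (10, 0), (10, 10), (20, -50), (20, -40), (20, -30), (20, 0)]
```

View pics/crop1.png

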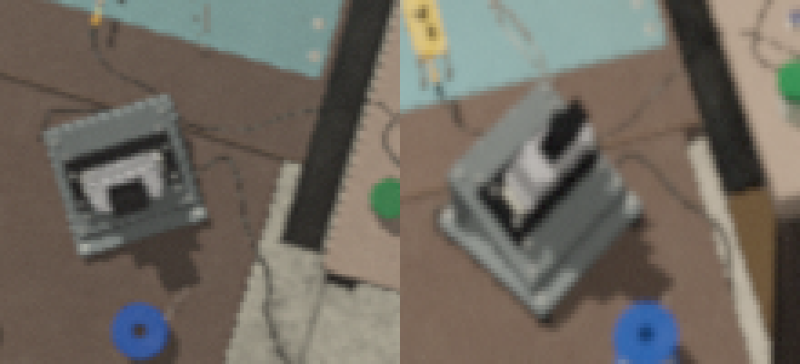

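The crop shows the stand sloping down towards the robot. The black grip block is at (128,195) in the left half and the pale box sits behind it. The socket's length runs roughly along world y, with yaw about 15°. Next I fit the module pose to the depth points.

```bash
cat >> h.py <<'E'
from scipy.optimize import least_squares
from scipy.spatial.transform import Rotation as Ro
BOX=[((-18,18),(-42,42),(22,30)),((-18,18),(-38,38),(30,64)),((-11,11),(-20,20),(64,112))]
def Rm(psi): # module axes in world (cols), seated
    return Ro.from_euler("ZY",[psi,-25],degrees=True).as_matrix()
def sdf(p):
    d=[]
    for b in BOX:
        lo,hi=np.array(b).T; q=np.abs(p-(lo+hi)/2)-(hi-lo)/2
        d.append(np.linalg.norm(np.maximum(q,0),axis=1)+np.minimum(q.max(1),0))
    return np.min(d,0)
def fitmod(P,g):
    "P world pts m; g=[x,y,z(mm),yaw deg] of module origin"
    P=P*1000; g=np.array(g,float)
    for k in range(4):
        q=(P-g[:3])@Rm(g[3]); s=(q[:,2]>27)&(np.abs(sdf(q))<(25,15,8,8)[k]); A=P[s]
        r=least_squares(lambda v:sdf((A-v[:3])@Rm(v[3])),g,loss="soft_l1",f_scale=1.5); g=r.x
    return g,len(A),np.median(np.abs(r.fun)), np.sqrt(np.diag(np.linalg.inv(r.jac.T@r.jac)))
E
python3 - <<'E'
from h import *
Xs=[np.load(n+".npz")["X"].reshape(-1,3) for n in("top","scene")]
c=np.array([.48,.24])
L=[P[(np.linalg.norm(P[:,:2]-c,axis=1)<.12)&(P[:,2]>.03)&(P[:,2]<.2)] for P in Xs]
for nm,P in(("top",L[0]),("scene",L[1]),("both",np.vstack(L))):
    for y in(16,):
        g,n,m,s=fitmod(P,[510,240,70,y]); print(nm,g.round(2),n,m.round(2),s.round(2))
        R=Rm(g[3]); print("  grip",(g[:3]+R@[0,0,90]).round(1))
# deck plane
P=np.vstack(L)*1000; q=(P-g[:3])@Rm(g[3]); s=(np.abs(q[:,2])<25)&(np.abs(q[:,0])>33)&(np.abs(q[:,0])<65)&(np.abs(q[:,1])<70)
A=P[s];
for k in range(5):
    m=np.median(A,0) if k==0 else A.mean(0); u,sv,v=np.linalg.svd(A-A.mean(0),full_matrices=False); n=v[2]*np.sign(v[2][2]); d=(A-A.mean(0))@n; A=A[np.abs(d)<max(2,2*d.std())]
print("deck n",n.round(3),"yaw",np.degrees(np.arctan2(-n[1],-n[0])),"tilt",np.degrees(np.arccos(n[2])),"h",np.median((A-g[:3])@Rm(g[3])[:,2]),len(A))
# tray
X=Xs[0];f=np.load("top.npz")["f"].reshape(-1,3).astype(int)
s=(X[:,2]>.01)&(X[:,2]<.045)&(np.abs(X[:,0]-.553)<.115)&(np.abs(X[:,1]+.325)<.115)
mk=s.reshape(384,512).astype(np.uint8); mk=cv2.morphologyEx(mk,cv2.MORPH_OPEN,np.ones((5,5)))
n,l,stt,ce=cv2.connectedComponentsWithStats(mk);i=l[int(273*.64),int(575*.64)];T=X.reshape(384,512,3)[l==i]
print("tray",cv2.minAreaRect((T[:,:2]*1000).astype(np.float32)),len(T))
E
```

```text
top [516.47 249.63  66.79  18.27] 262 1.61 [0.17 0.31 0.15 0.4 ]
  grip [480.4 237.7 148.4]
scene [515.75 254.53  65.89  17.32] 279 1.19 [0.15 0.26 0.14 0.39]
  grip [479.4 243.2 147.5]
both [515.47 253.76  66.38  17.39] 539 1.45 [0.11 0.19 0.11 0.28]
  grip [479.2 242.4 148. ]
deck n [-0.407 -0.13   0.904] yaw 17.679486948411927 tilt 25.265835776181603 h -7.318025545559319 840
tray ((551.80517578125, -321.51983642578125), (171.11878967285156, 171.74188232421875), 81.83880615234375) 1187
```

Request:
drive_tool --plan '[{"dx":-0.06,"dy":-0.77,"dz":0.0,"roll":0.13},{"dx":-0.06,"dy":-0.77,"dz":0.0,"roll":0.13},{"dx":-0.06,"dy":-0.77,"dz":0.0,"roll":0.13},{"dx":-0.06,"dy":-0.77,"dz":0.0,"roll":0.13},{"dx":-0.06,"dy":-0.77,"dz":0.0,"roll":0.13},{"dx":-0.06,"dy":-0.77,"dz":0.0,"roll":0.13},{"dx":-0.06,"dy":-0.77,"dz":0.0,"roll":0.13},{"dx":-0.06,"dy":-0.77,"dz":0.0,"roll":0.13},{"dx":-0.06,"dy":-0.77,"dz":0.0,"roll":0.13},{"dx":-0.06,"dy":-0.77,"dz":0.0,"roll":0.13},{"dx":-0.06,"dy":-0.77,"dz":0.0,"roll":0.13},{"dx":-0.06,"dy":-0.77,"dz":0.0,"roll":0.13},{"dx":-0.06,"dy":-0.77,"dz":0.0,"roll":0.13},{"dx":-0.06,"dy":-0.77,"dz":0.0,"roll":0.13},{"dx":-0.06,"dy":-0.77,"dz":0.0,"roll":0.13},{"dx":-0.06,"dy":-0.77,"dz":0.0,"roll":0.13},{"dx":-0.06,"dy":-0.77,"dz":0.0,"roll":0.13},{"dx":-0.06,"dy":-0.77,"dz":0.0,"roll":0.13},{"dx":-0.06,"dy":-0.77,"dz":0.0,"roll":0.13},{"dx":-0.06,"dy":-0.77,"dz":0.0,"roll":0.13}]'

```text
invalid input at $.plan[0]: expected keys dx, dy, dz, roll, hand
```

Request:
drive_tool --plan '[{"dx":0.536,"dy":-0.58,"dz":0,"roll":0.102,"hand":0.085},{"dx":0.536,"dy":-0.58,"dz":0,"roll":0.102,"hand":0.085},{"dx":0.536,"dy":-0.58,"dz":0,"roll":0.102,"hand":0.085},{"dx":0.536,"dy":-0.58,"dz":0,"roll":0.102,"hand":0.085},{"dx":0.536,"dy":-0.58,"dz":0,"roll":0.102,"hand":0.085},{"dx":0.536,"dy":-0.58,"dz":0,"roll":0.102,"hand":0.085},{"dx":0.536,"dy":-0.58,"dz":0,"roll":0.102,"hand":0.085},{"dx":0.536,"dy":-0.58,"dz":0,"roll":0.102,"hand":0.085},{"dx":0.536,"dy":-0.58,"dz":0,"roll":0.102,"hand":0.085},{"dx":0.536,"dy":-0.58,"dz":0,"roll":0.102,"hand":0.085},{"dx":0.536,"dy":-0.58,"dz":0,"roll":0.102,"hand":0.085},{"dx":0.536,"dy":-0.58,"dz":0,"roll":0.102,"hand":0.085},{"dx":0.536,"dy":-0.58,"dz":0,"roll":0.102,"hand":0.085},{"dx":0.536,"dy":-0.58,"dz":0,"roll":0.102,"hand":0.085},{"dx":0.536,"dy":-0.58,"dz":0,"roll":0.102,"hand":0.085},{"dx":0.536,"dy":-0.58,"dz":0,"roll":0.102,"hand":0.085},{"dx":0.536,"dy":-0.58,"dz":0,"roll":0.102,"hand":0.085},{"dx":0.536,"dy":-0.58,"dz":0,"roll":0.102,"hand":0.085},{"dx":0.536,"dy":-0.58,"dz":0,"roll":0.102,"hand":0.085},{"dx":0.536,"dy":-0.58,"dz":0,"roll":0.102,"hand":0.085}]'

```text
time: 1.77
ee_pos: [0.4966, 0.1891, 0.4035]
tcp_rot: [-178.6, 0.1, 20.6]
wrist_force: [0.8, -0.2, 0.4]
opening: 0.0851
```

Request:
drive_tool --plan '[{"dx":0.0,"dy":-0.05,"dz":0,"roll":0.05,"hand":0.06},{"dx":0.0,"dy":-0.05,"dz":0,"roll":0.05,"hand":0.06},{"dx":0.0,"dy":-0.05,"dz":0,"roll":0.05,"hand":0.06},{"dx":0.0,"dy":-0.05,"dz":0,"roll":0.05,"hand":0.06},{"dx":0.0,"dy":-0.05,"dz":0,"roll":0.05,"hand":0.06},{"dx":0.0,"dy":-0.05,"dz":0,"roll":0.05,"hand":0.06}]'

```text
time: 2.27
ee_pos: [0.4937, 0.1927, 0.406]
tcp_rot: [-177.0, 0.1, 20.8]
wrist_force: [-0.7, -0.7, 0.8]
opening: 0.06
```

```bash
python3 - <<'E'
from h import *
o=bot.get_obs();print(o["time"],o["ee_pos"],o["tcp_rot"],o["wrist_force"],o["opening"],bot.tips_ahead)
c=bot.camera("wrist");X=pts(c);print("cam",-np.array(c["R"]).T@c["t"])
cv2.imwrite("pics/w1.png",cv2.resize(c["frame"][...,::-1],(640,480)))
P=X.reshape(-1,3);np.savez("w1.npz",X=X,f=c["frame"])
P=P[np.isfinite(P[:,0])&(P[:,2]>.03)&(P[:,2]<.185)&(np.linalg.norm(P[:,:2]-[.49,.245],axis=1)<.1)]
g,n,m,s=fitmod(P,[515.5,253,66.5,17.5]);print(g.round(2),n,m.round(2),s.round(2),"grip",(g[:3]+Rm(g[3])@[0,0,90]).round(1))
E
```

```text
2.2667 [0.49370202 0.19272723 0.4059548 ] [-1.77027551e+02  1.18513912e-01  2.07541233e+01] [-0.65058921 -0.70571172  0.75373423] 0.06000163816719083 0.1734
cam [0.56215832 0.2200987  0.37592346]
[514.99 251.43  67.82  18.7 ] 8552 0.63 [0.03 0.05 0.02 0.05] grip [479.  239.2 149.4]
```

View pics/w1.png

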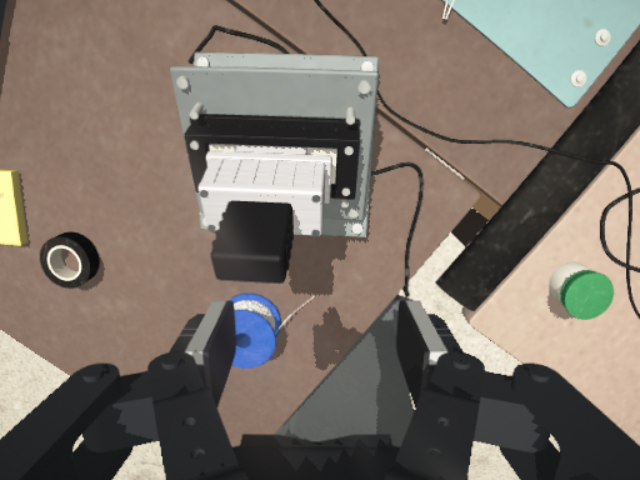

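The wrist view shows the grip block at (252,240), the box above it, and the pads at (210,340) and (420,340). The arm stopped short of the target and tilted about 3°, so I'll check the joints.

```bash
python3 - <<'E'
from h import *
o=bot.get_obs();print({k:np.round(o[k],2) for k in("q","qd","joint_efforts","ee_pos","tcp_rot","wrist_force","torque")})
print([a for a in dir(bot) if a[0]!="_"])
E
```

```text
{'q': array([ 20.7 ,   2.32,   7.4 ,  95.21,   2.98, 179.94]), 'qd': array([ 0.08,  0.22,  0.15,  0.04,  0.07, -0.07]), 'joint_efforts': array([ 0.000e+00, -4.901e+01,  4.643e+01,  3.000e-02,  1.600e-01,
        0.000e+00]), 'ee_pos': array([0.49, 0.19, 0.41]), 'tcp_rot': array([-1.7702e+02,  1.2000e-01,  2.0760e+01]), 'wrist_force': array([-0.15,  0.06,  0.11]), 'torque': array([-0.06, -0.06,  0.02])}
['PlanningError', 'camera', 'get_obs', 'job_done', 'tips_ahead']
```

Request:
drive_tool --plan '[{"dx":0.0,"dy":-0.02,"dz":0,"roll":0,"hand":0.06},{"dx":0.0,"dy":-0.02,"dz":0,"roll":0,"hand":0.06},{"dx":0.0,"dy":-0.02,"dz":0,"roll":0,"hand":0.06}]'

```text
time: 2.57
ee_pos: [0.4909, 0.2018, 0.4068]
tcp_rot: [-176.6, 0.1, 21.7]
wrist_force: [-0.6, -0.3, 0.5]
opening: 0.0601
```

```bash
python3 - <<'E'
from h import *
o=bot.get_obs();print({k:np.round(o[k],2) for k in("q","qd","joint_efforts","ee_pos","tcp_rot","wrist_force","torque")})
E
```

```text
{'q': array([ 21.62,   2.44,   7.63,  95.32,   3.43, 179.94]), 'qd': array([-0.25,  0.04, -0.1 , -0.02, -0.27, -0.01]), 'joint_efforts': array([ 1.900e-01, -4.927e+01,  4.651e+01,  4.000e-02,  2.700e-01,
       -0.000e+00]), 'ee_pos': array([0.49, 0.2 , 0.41]), 'tcp_rot': array([-1.7657e+02,  1.3000e-01,  2.1680e+01]), 'wrist_force': array([-0.57, -0.33,  0.46]), 'torque': array([-0.04, -0.07,  0.01])}
```

Joint 6 is at its 180° stop, so I'll use the half-turned grasp.

Request:
drive_tool --plan '[{"dx":0.0,"dy":0,"dz":0,"roll":-1.5,"hand":0.06},{"dx":0.0,"dy":0,"dz":0,"roll":-1.5,"hand":0.06},{"dx":0.0,"dy":0,"dz":0,"roll":-1.5,"hand":0.06},{"dx":0.0,"dy":0,"dz":0,"roll":-1.5,"hand":0.06},{"dx":0.0,"dy":0,"dz":0,"roll":-1.5,"hand":0.06},{"dx":0.0,"dy":0,"dz":0,"roll":-1.5,"hand":0.06},{"dx":0.0,"dy":0,"dz":0,"roll":-1.5,"hand":0.06},{"dx":0.0,"dy":0,"dz":0,"roll":-1.5,"hand":0.06},{"dx":0.0,"dy":0,"dz":0,"roll":-1.5,"hand":0.06},{"dx":0.0,"dy":0,"dz":0,"roll":-1.5,"hand":0.06},{"dx":0.0,"dy":0,"dz":0,"roll":-1.5,"hand":0.06},{"dx":0.0,"dy":0,"dz":0,"roll":-1.5,"hand":0.06},{"dx":0.0,"dy":0,"dz":0,"roll":-1.5,"hand":0.06}]'

```text
time: 3.65
ee_pos: [0.4911, 0.2014, 0.4066]
tcp_rot: [-179.6, -3.4, 107.9]
wrist_force: [0.4, -0.4, 0.8]
opening: 0.0602
```

```bash
python3 - <<'E'
from h import *
o=bot.get_obs();print({k:np.round(o[k],2) for k in("q","qd","ee_pos","tcp_rot","wrist_force")}); print(Ro.from_euler("xyz",o["tcp_rot"],degrees=True).as_matrix().round(3))
E
```

```text
{'q': array([21.58,  2.46,  7.62, 95.32,  3.41, 93.67]), 'qd': array([1.000e-02, 7.000e-02, 6.000e-02, 0.000e+00, 6.000e-02, 1.387e+01]), 'ee_pos': array([0.49, 0.2 , 0.41]), 'tcp_rot': array([-179.63,   -3.4 ,  107.9 ]), 'wrist_force': array([ 0.37, -0.42,  0.79])}
[[-0.307  0.951 -0.024]
 [ 0.95   0.308  0.054]
 [ 0.059 -0.006 -0.998]]
```

The 3.4° tilt of the tool stays in the commanded pose. Its direction is harmless, because the fingertips lean along the module's y. I'll finish the half turn above the module and measure again.

```bash
cat >> h.py <<'E'
def plan(gp,psi,ahead=.155):
    "shift/roll to bring the grasp point to world gp (m), tool y along module y of yaw psi (deg)"
    o=bot.get_obs();R=Ro.from_euler("xyz",o["tcp_rot"],degrees=True).as_matrix()
    y=np.array([-np.sin(np.radians(psi)),np.cos(np.radians(psi)),0])
    v=R.T@y; a=np.arctan2(-v[0],v[1]); a=[a,a-np.pi][int(a>0.35)]
    t=np.array(gp)-R[:,2]*ahead; d=R.T@(t-o["ee_pos"])
    return d.round(4),round(a,3)
E
python3 - <<'E'
from h import *
g=np.array([.479,.240,.149]); print(plan(g+[0,0,.09],18.3), plan(g+[0,0,.09],18.3+180))
E
```

```text
(array([0.0304, 0.0014, 0.0147]), np.float64(-1.577)) (array([0.0304, 0.0014, 0.0147]), np.float64(-1.577))
```

Request:
drive_tool --plan '[{"dx":0.03,"dy":0,"dz":0,"roll":-1.577,"hand":0.06},{"dx":0.03,"dy":0,"dz":0,"roll":-1.577,"hand":0.06},{"dx":0.03,"dy":0,"dz":0,"roll":-1.577,"hand":0.06},{"dx":0.03,"dy":0,"dz":0,"roll":-1.577,"hand":0.06},{"dx":0.03,"dy":0,"dz":0,"roll":-1.577,"hand":0.06},{"dx":0.03,"dy":0,"dz":0,"roll":-1.577,"hand":0.06},{"dx":0.03,"dy":0,"dz":0,"roll":-1.577,"hand":0.06},{"dx":0.03,"dy":0,"dz":0,"roll":-1.577,"hand":0.06},{"dx":0.03,"dy":0,"dz":0,"roll":-1.577,"hand":0.06},{"dx":0.03,"dy":0,"dz":0,"roll":-1.577,"hand":0.06},{"dx":0.03,"dy":0,"dz":0,"roll":-1.577,"hand":0.06},{"dx":0.03,"dy":0,"dz":0,"roll":-1.577,"hand":0.06},{"dx":0.03,"dy":0,"dz":0,"roll":-1.577,"hand":0.06},{"dx":0.03,"dy":0,"dz":0,"roll":-1.577,"hand":0.06}]'

```text
time: 4.82
ee_pos: [0.4821, 0.23, 0.4084]
tcp_rot: [176.6, -0.4, -162.1]
wrist_force: [0.5, -0.2, -0.4]
opening: 0.0602
```

```bash
cat >> h.py <<'E'
def st():
    o=bot.get_obs();R=Ro.from_euler("xyz",o["tcp_rot"],degrees=True).as_matrix()
    print(round(o["time"],2),"q",o["q"].round(1),"ee",o["ee_pos"].round(4),"gp",(o["ee_pos"]+R[:,2]*.155).round(4),"F(tool)",(R.T@o["wrist_force"]).round(1),"T",(R.T@o["torque"]).round(2),"open",round(o["opening"],4)); return o,R
E
python3 - <<'E'
from h import *
o,R=st();print(R.round(3))
c=bot.camera("wrist");X=pts(c);print("cam",-np.array(c["R"]).T@c["t"])
cv2.imwrite("pics/w2.png",cv2.resize(c["frame"][...,::-1],(640,480)))
P=X.reshape(-1,3)
P=P[np.isfinite(P[:,0])&(P[:,2]>.03)&(P[:,2]<.185)&(np.linalg.norm(P[:,:2]-[.49,.245],axis=1)<.1)]
g,n,m,s=fitmod(P,[515.5,253,66.5,17.5]);print(g.round(2),n,m.round(2),s.round(2),"grip",(g[:3]+Rm(g[3])@[0,0,90]).round(1))
# finger tips as seen by the wrist camera, tool frame
Q=(X.reshape(-1,3)-o["ee_pos"])@R; Q=Q[np.isfinite(Q[:,0])&(Q[:,2]<.19)&(Q[:,2]>.1)&(abs(Q[:,0])<.03)&(abs(Q[:,1])<.07)]
for sgn in(1,-1):
    A=Q[Q[:,1]*sgn>0]; print(sgn,len(A),np.percentile(A,[1,50,99],axis=0).round(4).tolist() if len(A) else "")
E
```

```text
4.82 q [24.8  2.8  8.2 95.3  3.4  6.9] ee [0.4821 0.23   0.4084] gp [0.4783 0.2384 0.2537] F(tool) [-0.4 -0.4  0.4] T [ 0.03 -0.   -0.  ] open 0.0602
[[-0.952 -0.306 -0.024]
 [-0.307  0.95   0.054]
 [ 0.007  0.059 -0.998]]
cam [0.41080456 0.20858755 0.37903476]
[515.19 251.23  67.81  18.83] 4691 0.52 [0.05 0.09 0.02 0.09] grip [479.2 239.  149.4]
1 9775 [[-0.0104, 0.0229, 0.1003], [0.0083, 0.0454, 0.1138], [0.0174, 0.0619, 0.1626]]
-1 9767 [[-0.0105, -0.0625, 0.1003], [0.0084, -0.0459, 0.1138], [0.0174, -0.0235, 0.1626]]
```

View pics/w2.png

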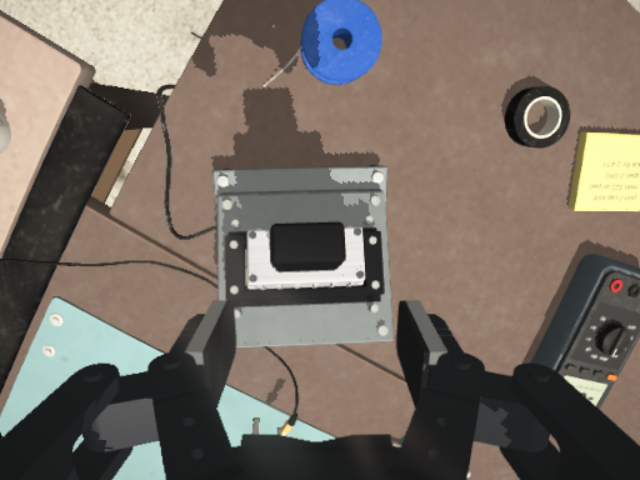

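The view is clean: the block is at (308,247), between the pads at (210,330) and (425,330). The fit repeats to within 0.5 mm, so I'll descend around the block with the hand open.

```bash
python3 - <<'E'
from h import *
print(plan([.4799,.2393,.1476],18.8,.151),plan([.4799,.2393,.2076],18.8,.151))
E
```

```text
(array([-0.0025, -0.0059,  0.1099]), np.float64(-0.02)) (array([-0.0021, -0.0024,  0.05  ]), np.float64(-0.02))
```

Request:
drive_tool --plan '[{"dx":-0.0025,"dy":-0.003,"dz":0.04,"roll":-0.02,"hand":0.06},{"dx":-0.0025,"dy":-0.006,"dz":0.06,"roll":-0.02,"hand":0.06},{"dx":-0.0025,"dy":-0.006,"dz":0.08,"roll":-0.02,"hand":0.06},{"dx":-0.0025,"dy":-0.006,"dz":0.095,"roll":-0.02,"hand":0.06},{"dx":-0.0025,"dy":-0.006,"dz":0.11,"roll":-0.02,"hand":0.06},{"dx":-0.0025,"dy":-0.006,"dz":0.11,"roll":-0.02,"hand":0.06},{"dx":-0.0025,"dy":-0.006,"dz":0.11,"roll":-0.02,"hand":0.06}]'

```text
time: 5.45
ee_pos: [0.4834, 0.231, 0.298]
tcp_rot: [176.6, -0.4, -161.1]
wrist_force: [-0.2, -0.5, 0.8]
opening: 0.0601
```

```bash
python3 - <<'E'
from h import *
o,R=st();print(plan([.4799,.2393,.1476],18.8,.151))
c=bot.camera("wrist");cv2.imwrite("pics/w3.png",cv2.resize(c["frame"][...,::-1],(640,480)))
E
```

```text
5.45 q [24.8  2.2 -4.6 83.2  3.4  5.9] ee [0.4834 0.231  0.298 ] gp [0.4795 0.2393 0.1433] F(tool) [ 0.3 -0.4 -0.9] T [-0.01 -0.02 -0.02] open 0.0601
(array([-0.0004,  0.0001, -0.0003]), np.float64(0.002))
```

View pics/w3.png

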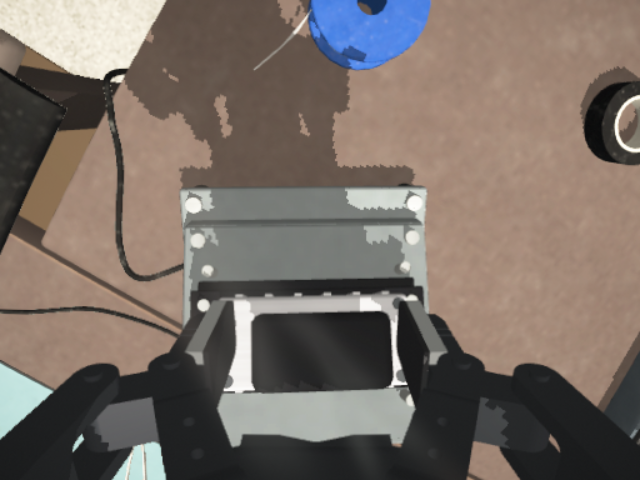

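The pads straddle the block evenly, with gaps at (243,350) and (400,350). First rock: push towards -y with the +y finger, following the arc upwards.

Request:
drive_tool --plan '[{"dx":0,"dy":-0.005,"dz":0,"roll":0,"hand":0.06},{"dx":0,"dy":-0.009,"dz":0,"roll":0,"hand":0.06},{"dx":0.0003,"dy":-0.012,"dz":-0.0007,"roll":0,"hand":0.06},{"dx":0.0006,"dy":-0.015,"dz":-0.0015,"roll":0,"hand":0.06},{"dx":0.001,"dy":-0.018,"dz":-0.0025,"roll":0,"hand":0.06},{"dx":0.0015,"dy":-0.021,"dz":-0.0035,"roll":0,"hand":0.06},{"dx":0.0015,"dy":-0.021,"dz":-0.0035,"roll":0,"hand":0.06}]'

```text
time: 6.08
ee_pos: [0.4891, 0.2119, 0.3017]
tcp_rot: [176.2, -0.2, -160.8]
wrist_force: [-4.2, 17.2, 2.3]
opening: 0.0599
```

```bash
python3 - <<'E'
from h import *
o,R=st()
E
```

```text
6.08 q [22.6  1.8 -4.7 83.5  3.8  3.5] ee [0.4891 0.2119 0.3017] gp [0.4853 0.2215 0.147 ] F(tool) [-1.6 17.7 -1.2] T [-3.5  -0.22 -0.06] open 0.0599
```

Request:
drive_tool --plan '[{"dx":0.0004,"dy":-0.003,"dz":-0.001,"roll":0,"hand":0.06},{"dx":0.0008,"dy":-0.006,"dz":-0.002,"roll":0,"hand":0.06},{"dx":0.0012,"dy":-0.009,"dz":-0.0027,"roll":0,"hand":0.06},{"dx":0.0015,"dy":-0.012,"dz":-0.0034,"roll":0,"hand":0.06},{"dx":0.0015,"dy":-0.012,"dz":-0.0034,"roll":0,"hand":0.06},{"dx":0.0015,"dy":-0.012,"dz":-0.0034,"roll":0,"hand":0.06}]'

```text
time: 6.58
ee_pos: [0.4919, 0.1982, 0.3036]
tcp_rot: [176.6, -0.3, -161.0]
wrist_force: [-1.8, 2.2, 4.5]
opening: 0.06
```

```bash
cat >> h.py <<'E'
def fit6(P,g,rz=20):
    "free module pose: g=[x,y,z mm, rotvec-in-module-frame deg (3), about seated Rm(18.8)]"
    P=P*1000;g=np.array(g,float);R0=Rm(18.8)
    f=lambda v,A:sdf((A-v[:3])@(R0@Ro.from_rotvec(v[3:],degrees=True).as_matrix()))
    for k in range(4):
        M=R0@Ro.from_rotvec(g[3:],degrees=True).as_matrix();q=(P-g[:3])@M
        A=P[(q[:,2]>30)&(np.abs(f(g,P))<(12,8,5,4)[k])]
        r=least_squares(f,g,loss="soft_l1",f_scale=1.,args=(A,));g=r.x
    M=R0@Ro.from_rotvec(g[3:],degrees=True).as_matrix()
    o0=np.array([515.1,251.3,67.8])
    for n,s in(("l",32),("r",-32)): print(" lip",n,((g[:3]+M@[0,s,0]-o0)@R0).round(1))
    print(" mod",g.round(2),len(A),np.median(np.abs(r.fun)).round(2),"angles x,y,z seated frame");return g,M
def look(name,*cams,g=None):
    o,R=st();Ps=[]
    for n in cams:
        c=bot.camera(n);X=pts(c).reshape(-1,3);cv2.imwrite(f"pics/{name}_{n}.png",cv2.resize(c["frame"][...,::-1],(640,480)))
        Q=(X-o["ee_pos"])@R
        bad=(abs(Q[:,0])<.025)&(abs(abs(Q[:,1])-o["opening"]/2-.012)<.0115)&(Q[:,2]<.17)  # fingers
        s=np.isfinite(X[:,0])&(X[:,2]>.03)&~bad&(np.linalg.norm(X-R[:,2]*.19-o["ee_pos"],axis=1)<.1);Ps.append(X[s])
    return fit6(np.vstack(Ps),g if g is not None else [515,251,68,0,0,0])
E
python3 - <<'E'
from h import *
look("r1","wrist",g=[515,251,72,12,0,0])
E
```

```text
6.58 q [21.2  1.5 -4.7 83.9  3.4  2.2] ee [0.4919 0.1982 0.3036] gp [0.4882 0.2067 0.1489] F(tool) [ 1.   3.  -4.3] T [-0.63  0.21 -0.03] open 0.06
 lip l [ 0.1 31.  20. ]
 lip r [  0.9 -29.7  -0.2]
 mod [511.38 250.68  76.96  18.43  -1.29   0.53] 9938 0.5 angles x,y,z seated frame
```

View pics/r1_wrist.png

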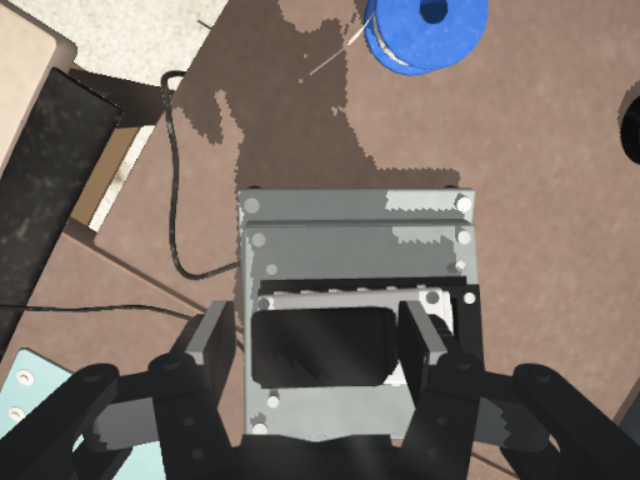

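The +y lip end is 20 mm up and the -y end is still on the floor, at 18.4°, so the first rock is done. Now the second rock, pushing towards +y.

Request:
drive_tool --plan '[{"dx":0.0017,"dy":0.003,"dz":-0.0036,"roll":0,"hand":0.06},{"dx":0.0017,"dy":0.009,"dz":-0.0036,"roll":0,"hand":0.06},{"dx":0.0017,"dy":0.015,"dz":-0.0036,"roll":0,"hand":0.06},{"dx":0.0017,"dy":0.021,"dz":-0.0036,"roll":0,"hand":0.06},{"dx":0.0017,"dy":0.026,"dz":-0.0036,"roll":0,"hand":0.06},{"dx":0.0022,"dy":0.03,"dz":-0.0047,"roll":0,"hand":0.06},{"dx":0.0027,"dy":0.033,"dz":-0.0058,"roll":0,"hand":0.06},{"dx":0.0032,"dy":0.036,"dz":-0.0068,"roll":0,"hand":0.06},{"dx":0.0032,"dy":0.036,"dz":-0.0068,"roll":0,"hand":0.06}]'

```text
time: 7.38
ee_pos: [0.4769, 0.2315, 0.3123]
tcp_rot: [176.6, -0.3, -160.9]
wrist_force: [1.3, 0.2, -0.4]
opening: 0.0604
```

```bash
python3 - <<'E'
from h import *
look("r2","wrist",g=[512,251,74,8,0,0])
E
```

```text
7.38 q [25.2  1.3 -4.  84.6  3.4  6.1] ee [0.4769 0.2315 0.3123] gp [0.4731 0.24   0.1576] F(tool) [-1.3 -0.2  0.4] T [ 0.16  0.04 -0.04] open 0.0604
 lip l [ 0.8 36.4 12.1]
 lip r [  1.4 -27.1   4.3]
 mod [ 5.1127e+02  2.5490e+02  7.5690e+01  7.0200e+00 -1.4800e+00  4.5000e-01] 10285 0.46 angles x,y,z seated frame
```

Request:
drive_tool --plan '[{"dx":0.0006,"dy":0.003,"dz":-0.0013,"roll":0,"hand":0.06},{"dx":0.0012,"dy":0.006,"dz":-0.0026,"roll":0,"hand":0.06},{"dx":0.0018,"dy":0.009,"dz":-0.0038,"roll":0,"hand":0.06},{"dx":0.0024,"dy":0.012,"dz":-0.005,"roll":0,"hand":0.06},{"dx":0.0024,"dy":0.012,"dz":-0.005,"roll":0,"hand":0.06}]'

```text
time: 7.85
ee_pos: [0.4708, 0.2418, 0.3183]
tcp_rot: [176.6, -0.3, -160.9]
wrist_force: [-1.0, -0.6, -0.4]
opening: 0.0597
```

```bash
python3 - <<'E'
from h import *
look("r3","wrist",g=[512,251,75,4,0,0])
E
```

```text
7.85 q [26.5  1.2 -3.5 85.2  3.4  7.4] ee [0.4708 0.2418 0.3183] gp [0.4671 0.2503 0.1636] F(tool) [ 1.2 -0.3  0.4] T [0.25 0.09 0.  ] open 0.0597
 lip l [ 1.  37.1 11.3]
 lip r [  0.8 -26.9  10.5]
 mod [ 5.0986e+02  2.5495e+02  7.8060e+01  7.7000e-01 -1.5300e+00 -1.1000e-01] 9211 0.46 angles x,y,z seated frame
```

Request:
drive_tool --plan '[{"dx":0.0006,"dy":0.003,"dz":-0.0013,"roll":0,"hand":0.06},{"dx":0.0012,"dy":0.006,"dz":-0.0026,"roll":0,"hand":0.06},{"dx":0.0018,"dy":0.009,"dz":-0.0038,"roll":0,"hand":0.06},{"dx":0.0022,"dy":0.012,"dz":-0.0048,"roll":0,"hand":0.06},{"dx":0.0022,"dy":0.012,"dz":-0.0048,"roll":0,"hand":0.06}]'

```text
time: 8.32
ee_pos: [0.465, 0.2521, 0.3238]
tcp_rot: [176.6, -0.3, -160.9]
wrist_force: [0.6, -1.1, 0.2]
opening: 0.0596
```

```bash
python3 - <<'E'
from h import *
look("r4","wrist",g=[510,254,79,-6,0,0])
E
```

```text
8.32 q [27.7  1.1 -3.  85.7  3.4  8.7] ee [0.465  0.2521 0.3238] gp [0.4612 0.2606 0.169 ] F(tool) [-0.2 -1.3 -0.3] T [0.32 0.07 0.05] open 0.0596
 lip l [ 0.7 38.5 11.3]
 lip r [  0.5 -25.2  17.7]
 mod [ 5.0767e+02  2.5579e+02  8.1200e+01 -5.7100e+00 -1.9300e+00 -1.6000e-01] 8461 0.48 angles x,y,z seated frame
```

View pics/r4_wrist.png

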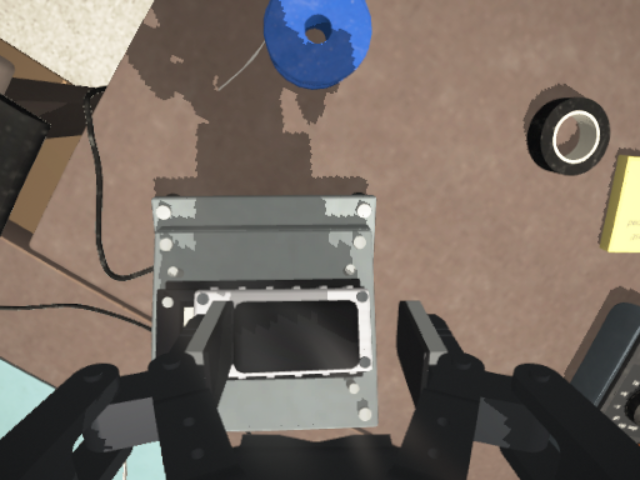

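The -y lip end is at 17.7 mm and the +y end rests on its catch, so both ends are freed. In the picture the block at (297,337) lies against the left pad. I'll close the hand while shifting to -y so the block stays where it is.

Request:
drive_tool --plan '[{"dx":0,"dy":-0.001,"dz":0,"roll":0,"hand":0.055},{"dx":0,"dy":-0.003,"dz":0,"roll":0,"hand":0.051},{"dx":0,"dy":-0.005,"dz":0,"roll":0,"hand":0.047},{"dx":0,"dy":-0.007,"dz":0,"roll":0,"hand":0.043},{"dx":0,"dy":-0.009,"dz":0,"roll":0,"hand":0.038},{"dx":0,"dy":-0.011,"dz":0,"roll":0,"hand":0.03},{"dx":0,"dy":-0.011,"dz":0,"roll":0,"hand":0.03}]' --force 22

```text
time: 8.95
ee_pos: [0.4688, 0.2409, 0.3228]
tcp_rot: [176.6, -0.3, -160.9]
wrist_force: [-1.9, -1.2, 1.0]
opening: 0.04
```

```bash
python3 - <<'E'
from h import *
look("r5","wrist",g=[508,255,81,-3,0,0])
E
```

```text
8.95 q [26.5  0.9 -3.3 85.7  3.4  7.4] ee [0.4688 0.2409 0.3228] gp [0.465  0.2494 0.1681] F(tool) [ 2.2 -0.5 -1. ] T [0.24 0.37 0.02] open 0.04
 lip l [ 1.7 46.1 12.7]
 lip r [  1.4 -17.9  12.8]
 mod [ 5.0676e+02  2.6331e+02  8.0000e+01 -1.3000e-01 -9.4700e+00 -2.5000e-01] 8430 0.41 angles x,y,z seated frame
```

Gripped at 40 mm opening with both lip ends at about 12.7 mm. Now I'll draw it out along the deck normal, in small steps first.

Request:
drive_tool --plan '[{"dx":0.0008,"dy":0,"dz":-0.0018,"roll":0,"hand":0.03},{"dx":0.0017,"dy":0,"dz":-0.0036,"roll":0,"hand":0.03},{"dx":0.0025,"dy":0,"dz":-0.0054,"roll":0,"hand":0.03},{"dx":0.0034,"dy":0,"dz":-0.0072,"roll":0,"hand":0.03}]'

```text
time: 9.33
ee_pos: [0.4656, 0.2398, 0.3298]
tcp_rot: [176.6, -0.3, -160.9]
wrist_force: [0.7, 0.1, -3.3]
opening: 0.0394
```

```bash
python3 - <<'E'
from h import *
look("r6","wrist",g=[505,262,88,0,-9,0])
E
```

```text
9.33 q [26.5  0.4 -3.  86.5  3.4  7.4] ee [0.4656 0.2398 0.3298] gp [0.4617 0.2483 0.1751] F(tool) [-0.7 -0.3  3.3] T [ 0.07  0.01 -0.08] open 0.0394
 lip l [-1.3 50.  20.8]
 lip r [ -1.5 -14.   18.3]
 mod [ 5.0028e+02  2.6525e+02  8.4910e+01  2.2100e+00 -7.8900e+00 -3.3000e-01] 8082 0.43 angles x,y,z seated frame
```

Only the module's weight (3.3 N) is on the wrist, so it is free. I'll keep drawing it out.

Request:
drive_tool --plan '[{"dx":0.002,"dy":0,"dz":-0.004,"roll":0,"hand":0.03},{"dx":0.004,"dy":0,"dz":-0.009,"roll":0,"hand":0.03},{"dx":0.007,"dy":0,"dz":-0.015,"roll":0,"hand":0.03},{"dx":0.01,"dy":0,"dz":-0.022,"roll":0,"hand":0.03},{"dx":0.014,"dy":0,"dz":-0.03,"roll":0,"hand":0.03},{"dx":0.018,"dy":0,"dz":-0.04,"roll":0,"hand":0.03},{"dx":0.022,"dy":0,"dz":-0.055,"roll":0,"hand":0.03},{"dx":0.022,"dy":0,"dz":-0.07,"roll":0,"hand":0.03},{"dx":0.022,"dy":0,"dz":-0.085,"roll":0,"hand":0.03},{"dx":0.022,"dy":0,"dz":-0.085,"roll":0,"hand":0.03}]' --force 35

```text
time: 10.22
ee_pos: [0.4468, 0.2277, 0.4188]
tcp_rot: [176.6, -0.0, -160.9]
wrist_force: [0.7, 0.2, -3.9]
opening: 0.039
```

```bash
python3 - <<'E'
from h import *
o,R=st()
c=bot.camera("wrist");X=pts(c);cv2.imwrite("pics/up_wrist.png",c["frame"][...,::-1])
c2=bot.camera("scene");
g,M=look("up","wrist","scene",g=[490,268,165,3,-8,0]); print(M.round(3)); print("tilt world z",np.degrees(np.arccos(M[2,2])))
print("bottom z",(g[2]+ (M@np.array([[a,b,0] for a in(-16,16) for b in(-32,32)]).T)[2]).round(1))
cv2.imwrite("pics/v5.png",np.hstack([cv2.resize(c["frame"],(400,300)),cv2.resize(c2["frame"][100:260,130:344],(400,300),interpolation=3)])[...,::-1])
# stand socket check + tray: tray centre, grasp
print(plan([.552,-.3215,.25],-8))
E
```

```text
10.22 q [26.2 -1.6  4.9 96.1  3.4  7.2] ee [0.4468 0.2277 0.4188] gp [0.4437 0.2365 0.2641] F(tool) [-0.8 -0.3  3.9] T [ 0.07 -0.04  0.02] open 0.039
10.32 q [26.3 -1.5  4.6 95.9  3.4  7.2] ee [0.447  0.2279 0.4154] gp [0.4434 0.2365 0.2607] F(tool) [ 0.1 -1.2  3.9] T [0.08 0.08 0.03] open 0.0388
 lip l [  6.   45.3 141.3]
 lip r [ -0.3 -18.4 142.6]
 mod [456.42 245.55 197.65  -1.44  -3.98  -5.52] 3229 1.83 angles x,y,z seated frame
[[ 0.854 -0.229 -0.467]
 [ 0.19   0.973 -0.129]
 [ 0.484  0.021  0.875]]
tilt world z 28.947147907212972
bottom z [189.2 190.6 204.7 206.1]
(array([ 0.0793, -0.5624, -0.0236]), np.float64(-2.668))
```

View pics/v5.png

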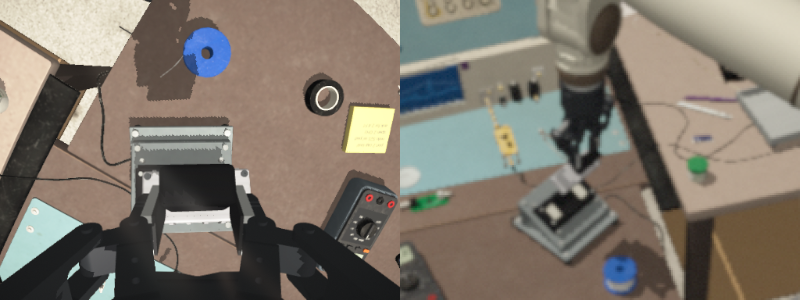

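The module is out, in the left half held at (198,190). The socket still sits on the stand with its two pale catches visible at (552,210) in the right half. The free fit there diverged because its starting guess was poor, so I'll redo it while checking heights near the tray.

```bash
python3 - <<'E'
from h import *
g,M=look("up2","wrist",g=[481.7,253.4,170.5,2,-8,0]); print(M.round(3)); print("lean",np.degrees(np.arccos(M[2,2])),"axis",M[:,2].round(3))
o,R=st(); gp=o["ee_pos"]+R[:,2]*.155; print("gp in module",((gp*1000-g[:3])@M).round(1), "tool z in module",(M.T@R[:,2]).round(3))
print("bottom",(g[:3]+np.array([[a,b,0] for a in(-16,16) for b in(-32,32)])@M.T-gp*1000).round(1).tolist())
X=np.load("top.npz")["X"].reshape(-1,3); X=X[np.isfinite(X[:,0])]
s=X[(X[:,0]>.4)&(X[:,0]<.75)&(X[:,1]>-.42)&(X[:,1]<.12)]
H,_,_=np.histogram2d(s[:,0],s[:,1],bins=[np.arange(.4,.76,.05),np.arange(-.42,.13,.06)]);
for i in range(7): print([int(1000*s[(s[:,0]>=.4+.05*i)&(s[:,0]<.45+.05*i)&(s[:,1]>=-.42+.06*j)&(s[:,1]<-.36+.06*j)][:,2].max(initial=0)) for j in range(9)])
E
```

```text
10.42 q [26.3 -1.5  4.5 95.9  3.4  7.2] ee [0.4469 0.2279 0.4141] gp [0.443  0.2363 0.2594] F(tool) [ 0.3 -0.1  4. ] T [0.06 0.03 0.03] open 0.0391
 lip l [ 14.6  44.7 106.2]
 lip r [ 14.7 -19.3 103.7]
 mod [ 4.8161e+02  2.5329e+02  1.6908e+02  2.2200e+00 -7.8900e+00 -2.0000e-02] 8118 0.43 angles x,y,z seated frame
[[ 0.796 -0.339 -0.501]
 [ 0.268  0.94  -0.211]
 [ 0.543  0.034  0.839]]
lean 32.95725340156683 axis [-0.501 -0.211  0.839]
10.47 q [26.3 -1.5  4.5 95.9  3.4  7.2] ee [0.4469 0.2279 0.4139] gp [0.4429 0.2363 0.2592] F(tool) [ 0.  -0.8  5. ] T [ 0.09  0.07 -0.04] open 0.0388
gp in module [13.6  0.2 98.6] tool z in module [-0.548  0.025 -0.836]
bottom [[36.8, -17.4, -99.9], [15.1, 42.8, -97.7], [62.3, -8.8, -82.5], [40.6, 51.4, -80.3]]
[17, 11, 12, 9, 12, 9, 11, 22, 15]
[41, 41, 42, 46, 14, 47, 46, 26, 18]
[44, 30, 28, 48, 12, 41, 47, 26, 9]
[42, 27, 41, 41, 12, 13, 17, 23, 9]
[46, 43, 46, 24, 14, 9, 24, 21, 8]
[173, 57, 51, 18, 19, 12, 28, 29, 14]
[186, 59, 56, 15, 18, 14, 24, 12, 18]
```

Request:
drive_tool --plan '[{"dx":0.002,"dy":-0.009,"dz":-0.001,"roll":0.02,"hand":0.03},{"dx":0.005,"dy":-0.025,"dz":-0.002,"roll":0.04,"hand":0.03},{"dx":0.011,"dy":-0.05,"dz":-0.003,"roll":0.07,"hand":0.03},{"dx":0.018,"dy":-0.08,"dz":-0.005,"roll":0.1,"hand":0.03},{"dx":0.025,"dy":-0.115,"dz":-0.006,"roll":0.13,"hand":0.03},{"dx":0.033,"dy":-0.15,"dz":-0.008,"roll":0.16,"hand":0.03},{"dx":0.042,"dy":-0.19,"dz":-0.01,"roll":0.19,"hand":0.03},{"dx":0.051,"dy":-0.23,"dz":-0.012,"roll":0.22,"hand":0.03},{"dx":0.06,"dy":-0.27,"dz":-0.013,"roll":0.25,"hand":0.03},{"dx":0.069,"dy":-0.31,"dz":-0.015,"roll":0.28,"hand":0.03},{"dx":0.077,"dy":-0.35,"dz":-0.016,"roll":0.31,"hand":0.03},{"dx":0.086,"dy":-0.39,"dz":-0.018,"roll":0.34,"hand":0.03},{"dx":0.094,"dy":-0.425,"dz":-0.019,"roll":0.37,"hand":0.03},{"dx":0.102,"dy":-0.46,"dz":-0.02,"roll":0.4,"hand":0.03},{"dx":0.109,"dy":-0.49,"dz":-0.021,"roll":0.43,"hand":0.03},{"dx":0.114,"dy":-0.515,"dz":-0.022,"roll":0.45,"hand":0.03},{"dx":0.118,"dy":-0.533,"dz":-0.023,"roll":0.465,"hand":0.03},{"dx":0.12,"dy":-0.542,"dz":-0.023,"roll":0.473,"hand":0.03},{"dx":0.12,"dy":-0.542,"dz":-0.023,"roll":0.473,"hand":0.03},{"dx":0.12,"dy":-0.542,"dz":-0.023,"roll":0.473,"hand":0.03}]'

```text
time: 12.13
ee_pos: [0.5107, -0.3239, 0.4056]
tcp_rot: [177.1, -1.9, 172.0]
wrist_force: [0.5, 0.2, -3.8]
opening: 0.0391
```

```bash
python3 - <<'E'
from h import *
o,R=st();print(R.round(3))
c=bot.camera("wrist");X=pts(c);np.savez("w5.npz",X=X,f=c["frame"]);cv2.imwrite("pics/tray1.png",cv2.resize(c["frame"][...,::-1],(640,480)))
E
```

```text
12.13 q [-32.7  14.7  21.2  99.5   1.9 -24.7] ee [ 0.5107 -0.3239  0.4056] gp [ 0.5067 -0.3153  0.2509] F(tool) [-0.6  0.1  3.8] T [ 0.1  -0.04 -0.01] open 0.0391
[[-0.99   0.141 -0.025]
 [ 0.139  0.989  0.056]
 [ 0.033  0.051 -0.998]]
```

View pics/tray1.png

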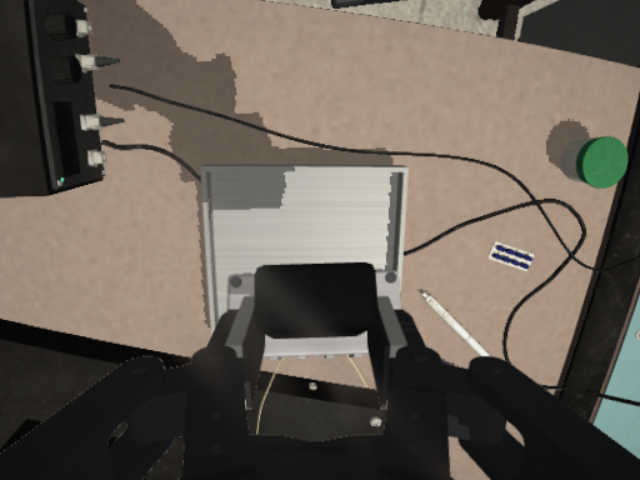

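The picture shows the tray at (305,260), robot side up, with free bench between it and the robot (rows 60–160). The module leans 33° about the pad axis. I'll stand it upright by pressing its foot's far edge against the outside of the fixed tray's near wall, after refining the tray's pose.

```bash
python3 - <<'E'
from h import *
d=np.load("w5.npz");X=d["X"];P=X.reshape(-1,3)
s=np.isfinite(P[:,0])&(np.abs(P[:,0]-.54)<.13)&(np.abs(P[:,1]+.32)<.12)
A=P[s&(P[:,2]>.012)&(P[:,2]<.024)];print("floor z",np.median(A[:,2]))
B=P[s&(P[:,2]>.030)&(P[:,2]<.042)];th=np.radians(-8.2)
for a in(-6.5,-7.5,-8.2,-9):
    th=np.radians(a);C,S=np.cos(th),np.sin(th);q=(B[:,:2])@np.array([[C,-S],[S,C]])
    h=np.histogram(q[:,0],np.arange(.40,.64,.002));k=np.argsort(h[0])[-3:];h2=np.histogram(q[:,1],np.arange(-.38,-.10,.002));k2=np.argsort(h2[0])[-5:]
    print(a,"xmin",np.percentile(q[:,0],1).round(4),[(h[1][i].round(3),h[0][i]) for i in k],"y",np.percentile(q[:,1],[1,99]).round(4),[(h2[1][i].round(3),h2[0][i]) for i in k2])
    print("   top centre in this frame",(np.array([.5518,-.3215])@np.array([[C,-S],[S,C]])).round(4))
# bench area on robot side: heights and black box
for y in np.arange(-.50,-.14,.04): print(round(y,2),[int(1000*np.nanmax(np.append(P[(abs(P[:,0]-x)<.015)&(abs(P[:,1]-y)<.02)][:,2],-9))) for x in np.arange(.33,.47,.03)])
E
```

```text
floor z 0.01901808665142987
-6.5 xmin 0.4968 [(np.float64(0.498), np.int64(154)), (np.float64(0.502), np.int64(192)), (np.float64(0.5), np.int64(235))] y [-0.3416 -0.1687] [(np.float64(-0.336), np.int64(151)), (np.float64(-0.172), np.int64(162)), (np.float64(-0.34), np.int64(176)), (np.float64(-0.174), np.int64(195)), (np.float64(-0.338), np.int64(220))]
   top centre in this frame [ 0.5846 -0.257 ]
-7.5 xmin 0.5024 [(np.float64(0.502), np.int64(134)), (np.float64(0.506), np.int64(230)), (np.float64(0.504), np.int64(309))] y [-0.3307 -0.1597] [(np.float64(-0.326), np.int64(133)), (np.float64(-0.162), np.int64(170)), (np.float64(-0.33), np.int64(211)), (np.float64(-0.164), np.int64(219)), (np.float64(-0.328), np.int64(271))]
   top centre in this frame [ 0.589  -0.2467]
-8.2 xmin 0.5061 [(np.float64(0.51), np.int64(147)), (np.float64(0.506), np.int64(271)), (np.float64(0.508), np.int64(314))] y [-0.323  -0.1531] [(np.float64(-0.324), np.int64(130)), (np.float64(-0.156), np.int64(173)), (np.float64(-0.158), np.int64(216)), (np.float64(-0.322), np.int64(256)), (np.float64(-0.32), np.int64(278))]
   top centre in this frame [ 0.592  -0.2395]
-9 xmin 0.5096 [(np.float64(0.508), np.int64(58)), (np.float64(0.512), np.int64(316)), (np.float64(0.51), np.int64(358))] y [-0.315  -0.1453] [(np.float64(-0.316), np.int64(124)), (np.float64(-0.148), np.int64(160)), (np.float64(-0.15), np.int64(236)), (np.float64(-0.314), np.int64(252)), (np.float64(-0.312), np.int64(294))]
   top centre in this frame [ 0.5953 -0.2312]
-0.5 [97, 97, 96, 96, 96]
-0.46 [96, 96, 96, 92, 89]
-0.42 [4, 35, 27, 21, 17]
-0.38 [3, 3, 12, 13, 38]
-0.34 [4, 4, 3, 5, 38]
-0.3 [3, 3, 3, 3, 6]
-0.26 [2, 3, 3, 3, 6]
-0.22 [-9000, 3, 3, 3, 3]
-0.18 [-9000, 3, 3, 3, 3]
```

Request:
drive_tool --plan '[{"dx":0.015,"dy":0,"dz":0.001,"roll":0,"hand":0.03},{"dx":0.04,"dy":0,"dz":0.001,"roll":0,"hand":0.03},{"dx":0.07,"dy":0,"dz":0.002,"roll":0,"hand":0.03},{"dx":0.095,"dy":0,"dz":0.003,"roll":0,"hand":0.03},{"dx":0.108,"dy":0,"dz":0.004,"roll":0,"hand":0.03},{"dx":0.107,"dy":-0.001,"dz":0.02,"roll":0,"hand":0.03},{"dx":0.107,"dy":-0.002,"dz":0.045,"roll":0,"hand":0.03},{"dx":0.106,"dy":-0.003,"dz":0.075,"roll":0,"hand":0.03},{"dx":0.105,"dy":-0.005,"dz":0.1,"roll":0,"hand":0.03},{"dx":0.104,"dy":-0.006,"dz":0.12,"roll":0,"hand":0.03},{"dx":0.103,"dy":-0.0065,"dz":0.132,"roll":0,"hand":0.03},{"dx":0.103,"dy":-0.0067,"dz":0.14,"roll":0,"hand":0.03},{"dx":0.103,"dy":-0.0067,"dz":0.143,"roll":0,"hand":0.03},{"dx":0.103,"dy":-0.0067,"dz":0.143,"roll":0,"hand":0.03}]'

```text
time: 13.35
ee_pos: [0.4046, -0.3081, 0.2668]
tcp_rot: [177.1, -1.8, 172.1]
wrist_force: [0.1, -0.0, -4.0]
opening: 0.0392
```

```bash
cat >> h.py <<'E'
def inhand(name,lean,cams=("wrist",),off=None):
    "fit the module in the hand, yaw taken from tool y; lean in deg towards -x of module"
    o,R=st();gp=o["ee_pos"]+R[:,2]*.155
    psi=np.degrees(np.arctan2(-R[0,1],R[1,1]))
    M0=Ro.from_euler("ZY",[psi,-lean],degrees=True).as_matrix()
    v=Ro.from_matrix(Rm(18.8).T@M0).as_rotvec(degrees=True)
    piv=gp+R[:,2]*.010
    g=np.r_[piv*1000-M0@[8,0,90],v]
    g,M=look(name,*cams,g=g)
    print("lean",np.degrees(np.arccos(M[2,2])).round(1),"axis",M[:,2].round(3),"origin",g[:3].round(1)); 
    b=g[:3]+np.array([[a,c,0] for a in(-16,16) for c in(-32,32)])@M.T
    print("corners",b.round(1).tolist());return g,M
E
python3 - <<'E'
from h import *
inhand("w6",33)
E
```

```text
13.35 q [-37.6   0.7  -9.7  82.6   1.6 -29.7] ee [ 0.4046 -0.3081  0.2668] gp [ 0.4009 -0.2996  0.112 ] F(tool) [-0.3 -0.2  4. ] T [ 0.06  0.07 -0.02] open 0.0392
13.35 q [-37.6   0.7  -9.7  82.6   1.6 -29.7] ee [ 0.4046 -0.3081  0.2668] gp [ 0.4009 -0.2996  0.112 ] F(tool) [-0.3 -0.2  4. ] T [ 0.06  0.07 -0.02] open 0.0392
 lip l [-232.4 -471.6   57.3]
 lip r [-258.4 -529.2   67.7]
 mod [ 440.81 -302.63   20.73  -11.07   -6.66  -23.42] 8151 0.44 angles x,y,z seated frame
lean 31.5 axis [-0.52   0.044  0.853] origin [ 440.8 -302.6   20.7]
corners [[423.4, -332.5, 11.6], [431.2, -269.0, 13.1], [450.4, -336.2, 28.3], [458.3, -272.7, 29.8]]
```

Request:
drive_tool --plan '[{"dx":-0.004,"dy":0,"dz":0,"roll":0,"hand":0.03},{"dx":-0.009,"dy":0,"dz":0,"roll":0,"hand":0.03},{"dx":-0.013,"dy":0,"dz":0,"roll":0,"hand":0.03},{"dx":-0.017,"dy":0,"dz":-0.0005,"roll":0,"hand":0.03},{"dx":-0.021,"dy":0,"dz":-0.0007,"roll":0,"hand":0.03},{"dx":-0.025,"dy":0,"dz":-0.001,"roll":0,"hand":0.03},{"dx":-0.029,"dy":0,"dz":-0.001,"roll":0,"hand":0.03},{"dx":-0.029,"dy":0,"dz":-0.001,"roll":0,"hand":0.03}]' --force 24

```text
time: 14.07
ee_pos: [0.4339, -0.3126, 0.2663]
tcp_rot: [177.1, -1.8, 172.0]
wrist_force: [-1.9, -0.1, -3.8]
opening: 0.039
```

```bash
python3 - <<'E'
from h import *
inhand("w7",23)
E
```

```text
14.07 q [-36.1   4.3  -6.   82.7   1.7 -28.2] ee [ 0.4339 -0.3126  0.2663] gp [ 0.4301 -0.3041  0.1115] F(tool) [ 1.8 -0.5  3.9] T [0.21 0.69 0.11] open 0.039
14.07 q [-36.1   4.3  -6.   82.7   1.7 -28.2] ee [ 0.4339 -0.3126  0.2663] gp [ 0.4301 -0.3041  0.1115] F(tool) [ 1.8 -0.5  3.9] T [0.21 0.69 0.11] open 0.039
 lip l [-223.7 -476.6   47.4]
 lip r [-251.9 -533.3   56.9]
 mod [ 452.96 -303.28   14.53   -8.11    3.18  -26.55] 8422 0.46 angles x,y,z seated frame
lean 21.2 axis [-0.362  0.007  0.932] origin [ 453.  -303.3   14.5]
corners [[433.4, -332.3, 7.1], [443.1, -269.1, 10.5], [462.8, -337.4, 18.6], [472.6, -274.3, 21.9]]
```

Request:
drive_tool --plan '[{"dx":-0.004,"dy":0,"dz":-0.001,"roll":0,"hand":0.03},{"dx":-0.008,"dy":0,"dz":-0.002,"roll":0,"hand":0.03},{"dx":-0.012,"dy":0,"dz":-0.003,"roll":0,"hand":0.03},{"dx":-0.016,"dy":0,"dz":-0.004,"roll":0,"hand":0.03},{"dx":-0.02,"dy":0,"dz":-0.005,"roll":0,"hand":0.03},{"dx":-0.024,"dy":0,"dz":-0.005,"roll":0,"hand":0.03},{"dx":-0.028,"dy":0,"dz":-0.005,"roll":0,"hand":0.03},{"dx":-0.031,"dy":0,"dz":-0.005,"roll":0,"hand":0.03},{"dx":-0.033,"dy":0,"dz":-0.005,"roll":0,"hand":0.03},{"dx":-0.033,"dy":0,"dz":-0.005,"roll":0,"hand":0.03}]'

```text
time: 14.95
ee_pos: [0.4664, -0.3174, 0.2703]
tcp_rot: [177.1, -1.8, 172.0]
wrist_force: [-2.9, -0.4, -3.5]
opening: 0.0389
```

```bash
python3 - <<'E'
from h import *
inhand("w8",1)
E
```

```text
14.95 q [-34.6   8.2  -1.4  83.4   1.8 -26.6] ee [ 0.4664 -0.3174  0.2703] gp [ 0.4626 -0.3089  0.1155] F(tool) [ 2.7 -1.   3.5] T [ 0.08  0.88 -0.05] open 0.0389
14.95 q [-34.6   8.2  -1.4  83.4   1.8 -26.6] ee [ 0.4664 -0.3174  0.2703] gp [ 0.4626 -0.3089  0.1155] F(tool) [ 2.7 -1.   3.5] T [ 0.08  0.88 -0.05] open 0.0389
 lip l [-223.9 -475.7   48.9]
 lip r [-252.  -532.4   58.5]
 mod [ 451.9  -302.7    15.93   -3.99   20.8   -27.53] 13287 0.34 angles x,y,z seated frame
lean 4.2 axis [-0.061 -0.041  0.997] origin [ 451.9 -302.7   15.9]
corners [[431.3, -331.8, 13.5], [441.0, -268.6, 16.7], [462.8, -336.8, 15.2], [472.5, -273.6, 18.4]]
```

View pics/w8_wrist.png

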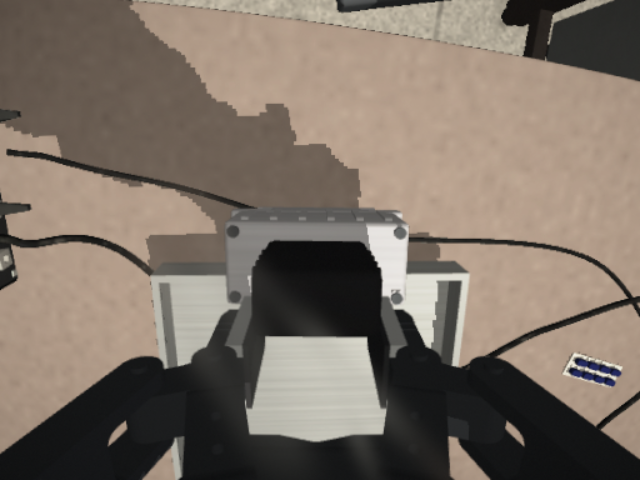

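Lean is down to 4°: the block at (317,290) and box at (315,255) are seen nearly square from above, with the tray wall beside them. One more small push, then up over the rim to the tray centre.

Request:
drive_tool --plan '[{"dx":-0.003,"dy":0,"dz":0,"roll":0,"hand":0.03},{"dx":-0.006,"dy":0,"dz":0,"roll":0,"hand":0.03},{"dx":-0.006,"dy":0,"dz":0,"roll":0,"hand":0.03},{"dx":0.0,"dy":0,"dz":-0.004,"roll":0,"hand":0.03},{"dx":0.004,"dy":0,"dz":-0.015,"roll":0,"hand":0.03},{"dx":0.004,"dy":0,"dz":-0.03,"roll":0,"hand":0.03},{"dx":0.002,"dy":0,"dz":-0.045,"roll":0,"hand":0.03},{"dx":0.0,"dy":0,"dz":-0.052,"roll":0,"hand":0.03},{"dx":-0.015,"dy":0,"dz":-0.055,"roll":0,"hand":0.03},{"dx":-0.035,"dy":-0.001,"dz":-0.055,"roll":0,"hand":0.03},{"dx":-0.06,"dy":-0.002,"dz":-0.055,"roll":0,"hand":0.03},{"dx":-0.08,"dy":-0.002,"dz":-0.055,"roll":0,"hand":0.03},{"dx":-0.095,"dy":-0.002,"dz":-0.055,"roll":0,"hand":0.03},{"dx":-0.102,"dy":-0.002,"dz":-0.055,"roll":0,"hand":0.03},{"dx":-0.102,"dy":-0.002,"dz":-0.055,"roll":0,"hand":0.03}]' --force 24

```text
time: 16.25
ee_pos: [0.569, -0.3365, 0.3215]
tcp_rot: [177.1, -1.8, 172.1]
wrist_force: [-0.5, -0.7, -4.2]
opening: 0.0389
```

```bash
python3 - <<'E'
from h import *
inhand("w9",1)
E
```

```text
16.25 q [-30.9  21.5  20.5  91.7   2.  -23. ] ee [ 0.569  -0.3365  0.3215] gp [ 0.5653 -0.328   0.1668] F(tool) [ 0.3 -0.9  4.2] T [ 0.14 -0.21  0.01] open 0.0389
16.25 q [-30.9  21.5  20.5  91.7   2.  -23. ] ee [ 0.569  -0.3365  0.3215] gp [ 0.5653 -0.328   0.1668] F(tool) [ 0.3 -0.9  4.2] T [ 0.14 -0.21  0.01] open 0.0389
 lip l [-122.7 -525.2   58.8]
 lip r [-150.7 -581.9   68.3]
 mod [ 550.82 -321.28   67.63   -3.47   22.65  -27.48] 13890 0.33 angles x,y,z seated frame
lean 3.1 axis [-0.028 -0.047  0.999] origin [ 550.8 -321.3   67.6]
corners [[530.2, -350.5, 65.7], [539.8, -287.3, 68.9], [561.9, -355.3, 66.4], [571.4, -292.1, 69.6]]
```

Centred over the tray with 3° of lean. Now lowering to just above the floor, then touching down slowly.

Request:
drive_tool --plan '[{"dx":-0.0005,"dy":-0.0005,"dz":0.008,"roll":0,"hand":0.03},{"dx":-0.001,"dy":-0.001,"dz":0.018,"roll":0,"hand":0.03},{"dx":-0.001,"dy":-0.001,"dz":0.028,"roll":0,"hand":0.03},{"dx":-0.001,"dy":-0.002,"dz":0.037,"roll":0,"hand":0.03},{"dx":-0.001,"dy":-0.002,"dz":0.042,"roll":0,"hand":0.03},{"dx":-0.001,"dy":-0.002,"dz":0.045,"roll":0,"hand":0.03},{"dx":-0.001,"dy":-0.002,"dz":0.046,"roll":0,"hand":0.03},{"dx":-0.001,"dy":-0.002,"dz":0.047,"roll":0,"hand":0.03},{"dx":-0.001,"dy":-0.002,"dz":0.047,"roll":0,"hand":0.03}]'

```text
time: 17.05
ee_pos: [0.5677, -0.3361, 0.2752]
tcp_rot: [177.1, -1.8, 172.0]
wrist_force: [-0.2, -0.3, -3.8]
opening: 0.0387
```

```bash
python3 - <<'E'
from h import *
inhand("w10",1)
E
```

```text
17.05 q [-31.   21.3  15.   86.5   2.  -23. ] ee [ 0.5677 -0.3361  0.2752] gp [ 0.5639 -0.3276  0.1205] F(tool) [ 0.1 -0.5  3.8] T [ 0.1  -0.13  0.02] open 0.0387
17.05 q [-31.   21.3  15.   86.5   2.  -23. ] ee [ 0.5677 -0.3361  0.2752] gp [ 0.5639 -0.3276  0.1205] F(tool) [ 0.1 -0.5  3.8] T [ 0.1  -0.13  0.02] open 0.0387
 lip l [-143.2 -524.5   17.2]
 lip r [-171.2 -581.2   26.8]
 mod [ 549.59 -320.93   21.32   -3.55   22.59  -27.56] 13869 0.33 angles x,y,z seated frame
lean 3.1 axis [-0.029 -0.046  0.999] origin [ 549.6 -320.9   21.3]
corners [[529.0, -350.1, 19.4], [538.6, -286.9, 22.6], [560.6, -355.0, 20.1], [570.2, -291.8, 23.3]]
```

Not touching yet (3.8 N of weight still on the wrist), so I go down in fine steps.

Request:
drive_tool --plan '[{"dx":0,"dy":0,"dz":0.0007,"roll":0,"hand":0.03},{"dx":0,"dy":0,"dz":0.0014,"roll":0,"hand":0.03},{"dx":0,"dy":0,"dz":0.002,"roll":0,"hand":0.03},{"dx":0,"dy":0,"dz":0.002,"roll":0,"hand":0.03}]' --force 20

```text
time: 17.43
ee_pos: [0.5679, -0.3359, 0.2743]
tcp_rot: [177.1, -1.7, 172.0]
wrist_force: [1.8, 0.7, 4.5]
opening: 0.0392
```

Touchdown: the wrist load changed from −3.8 to +4.5 N. Releasing and retreating.

Request:
drive_tool --plan '[{"dx":0,"dy":0,"dz":0,"roll":0,"hand":0.041},{"dx":0,"dy":0,"dz":0,"roll":0,"hand":0.043},{"dx":0,"dy":0,"dz":0,"roll":0,"hand":0.046},{"dx":0,"dy":0,"dz":0,"roll":0,"hand":0.05},{"dx":0,"dy":0,"dz":0,"roll":0,"hand":0.056},{"dx":0,"dy":0,"dz":0,"roll":0,"hand":0.06},{"dx":0,"dy":0,"dz":0,"roll":0,"hand":0.06},{"dx":0,"dy":0,"dz":-0.01,"roll":0,"hand":0.06},{"dx":0,"dy":0,"dz":-0.025,"roll":0,"hand":0.06},{"dx":0,"dy":0,"dz":-0.045,"roll":0,"hand":0.06},{"dx":0,"dy":0,"dz":-0.07,"roll":0,"hand":0.06},{"dx":0,"dy":0,"dz":-0.1,"roll":0,"hand":0.06},{"dx":0,"dy":0,"dz":-0.12,"roll":0,"hand":0.06},{"dx":0,"dy":0,"dz":-0.12,"roll":0,"hand":0.06}]'

```text
time: 18.6
ee_pos: [0.5703, -0.3426, 0.3988]
tcp_rot: [177.3, -1.4, 172.0]
wrist_force: [0.9, 0.0, -0.1]
opening: 0.0601
```

```bash
python3 - <<'E'
from h import *
o,R=st()
c=bot.camera("wrist");X=pts(c).reshape(-1,3);t=bot.camera("top")
P=X[np.isfinite(X[:,0])&(X[:,2]>.03)&(X[:,2]<.145)&(np.linalg.norm(X[:,:2]-[.552,-.321],axis=1)<.075)]
M0=Ro.from_euler("Z",-8.2,degrees=True).as_matrix();v=Ro.from_matrix(Rm(18.8).T@M0).as_rotvec(degrees=True)
g,M=fit6(P,np.r_[550,-321,18.5,v]);print("tilt",np.degrees(np.arccos(M[2,2])),"in tray",(Ro.from_euler("Z",8.2,degrees=True).as_matrix()@(g[:3]-[551.8,-321.5,0])).round(1))
cv2.imwrite("pics/end.png",np.hstack([cv2.resize(c["frame"],(400,300)),cv2.resize(t["frame"][100:260,170:400],(400,300),interpolation=3)])[...,::-1])
# stand/socket: top-cam depth change on the stand + bystanders vs start
A=np.load("top.npz")["X"];B=pts(t)
for n,p in dict(jar=(473,288),spool=(365,345),mm=(237,270)).items():
    u,w=int(p[0]*.64),int(p[1]*.64);print(n,np.nanmedian(np.abs(A-B)[w-12:w+12,u-12:u+12,2]).round(4),np.nanmax(np.abs(A-B)[w-12:w+12,u-12:u+12,2]).round(4))
q=(B.reshape(-1,3)*1000-[515.1,251.3,67.8])@Rm(18.8);q0=(A.reshape(-1,3)*1000-[515.1,251.3,67.8])@Rm(18.8)
for a in(q,q0):
    s=(abs(a[:,0])>20)&(abs(a[:,0])<28)&(abs(a[:,1])<55)&(abs(a[:,2]-16)<20);print("socket rim z",np.nanmedian(a[s][:,2]).round(1),s.sum())
E
```

```text
18.6 q [-31.3  23.5  31.6 100.5   1.9 -23.3] ee [ 0.5703 -0.3426  0.3988] gp [ 0.5675 -0.3347  0.244 ] F(tool) [-0.9  0.2  0.1] T [ 0.04 -0.05 -0.01] open 0.0601
 lip l [-144.5 -524.6   13.5]
 lip r [-171.2 -581.5   25.9]
 mod [ 549.99 -321.04   18.92   -5.91   24.77  -26.97] 4086 0.39 angles x,y,z seated frame
tilt 0.2576218751916941 in tray [-1.9  0.2 18.9]
jar 0.0043 0.02
spool 0.0043 0.0254
mm 0.0045 0.0229
socket rim z 10.6 86
socket rim z 11.4 77
```

View pics/end.png

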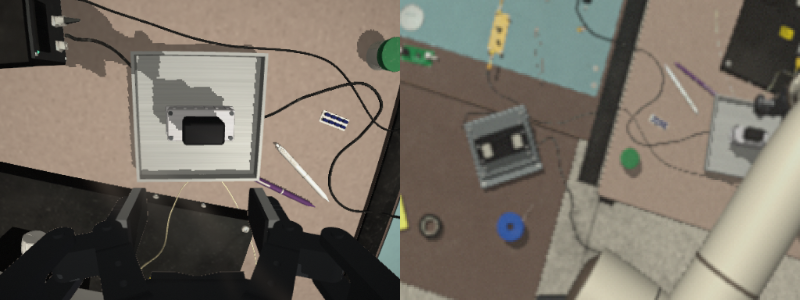

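The module stands upright near the tray centre at (203,130), and the fingers are well clear. In the right half the socket sits empty on the stand at (503,148), and the jar and spool are in place. Handing in.

```bash
python3 -c "
from h import *
print(bot.job_done()); st()"
```

```text
the job is handed in; nothing more can be done
None
the job is handed in; nothing more can be done
```

The module is out of the socket and standing upright in the steel tray. I handed the job in at about 18.7 s; no verdict is reported.

**How it went:** I rocked the module free with an open hand. Pushing towards -y raised its +y lip end to 20 mm while the other end stayed on the floor. Pushing back raised the -y end to 17.7 mm. I then drew it out along the deck normal with only its own weight (3–4 N) on the wrist. It came out leaning about 33° in the pads, so I stood it up by pressing its foot against the outside of the tray wall, then set it down and let go.

**Last checks:**
- **Module:** 0.3° off vertical and about 2 mm from the tray centre. Its foot measured 18.9 mm up, against a tray floor of 18 mm (I measured 19.0 mm).
- **Robot:** clear of everything, with no force on the wrist.
- **Socket:** the rim reads within 1 mm of its starting height, though depth noise there is a few mm.
- **Jar, spool and multimeter:** the jar and spool look unmoved in the last picture. Depth there changed by about 4 mm typically, which I take as noise. The multimeter has only the depth check, as it was outside that crop.

**What did not go to plan:**
- My first approach ran joint 6 into its stop, which left the tool tilted 3.4° for the rest of the job.
- One pose fit in the air diverged and had to be redone.
- During the second rock and the grip the module slid about 5–14 mm along y, but it came free without resistance.
- I viewed 10 pictures in all.

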